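# Lock the specimen box that holds the green mount

### The job

Two grey specimen boxes with barred lids stand on the bench, each with a black-headed key left part-turned in its lock. On the box that holds the green mount, turn the key gently anticlockwise (seen from above) all the way to its stop, then clockwise until the lock catches, with the orange cam under the steel keeper on the lid's edge, and let go of it. Do not turn the key of the box with the red mount.

Things in the scene. Friction and masses are not known exactly. Their poses are not given: they have to be found in the camera images.
- green_bow (a point): point on the upright turning axis of the key to use, mid of its black head (bow), 83 mm above the bench. The bow is an upright plate 32 mm wide (x axis), 8 mm thick (y axis), from 63 to 99 mm above the bench; grip it across its thickness from above. z points up; the axes turn with the key and x is where its orange cam points. Below it the fixed box is 49 mm high, its steel keeper 60 mm.
- green_key (a joint): its angle, rad, growing clockwise seen from above: 0 = anticlockwise stop, 1.2 = clockwise stop; starts at 0.3 to 0.5. Light friction (0.01 N m). From about 0.63 to 1.0 a sprung click stop resists (0.05 N m): let go before 0.82 it is thrown back, after that on into the catch (1.0 to 1.2). At 1.1 (engaged) bow and cam lie along the box's 120 mm side, cam tip under the keeper.
- red_key (a joint): angle of the key in the other, identical box, which holds the red mount; same meaning. It must stay where it was left, between 0.3 and 0.5.
- green_mount: green round specimen mount, 34 mm across, 18 mm high, under the barred lid of the box to lock (120 x 100 mm, fixed to the bench), about 60 mm from that key's axis; origin at the centre of its underside. One box stands left, one right of the fixed grey specimen press (0.3 m tall, x 0.15 to 0.36, y -0.12 to 0.05); pass above it; a wall runs close behind on the right.

How it is judged (in metres and radians):
On the way, in this order (a step that is already met when the one before it is completed fails the run):
1. the key of the box with the green mount is turned anticlockwise to its stop (within 0.12 rad) (value of joint green_key below 0.12 rad), for 0.1 s.
2. the same key is then turned clockwise until the lock catches (value of joint green_key above 0.95 rad), for 0.1 s.
At the end, for the whole second after the job is handed in: the key of the box with the green mount rests in the catch (0.95 rad or more, up to the clockwise stop at 1.2), still and released; the key of the box with the red mount is where it was left (between 0.2 and 0.62 rad) (value of joint green_key above 0.95 rad and velocity of joint green_key between -0.1 and 0.1 rad/s and value of joint red_key between 0.2 and 0.62 rad); the robot touches nothing.
It fails at once if the key of the box with the red mount is turned (below 0.2 or above 0.62 rad) (value of joint red_key below 0.2 rad or value of joint red_key above 0.62 rad).
It fails at once if the key is whipped round (faster than 6 rad/s) (velocity of joint green_key above 6 rad/s or velocity of joint green_key below -6 rad/s).
It also fails if it takes over 42 s, if anything falls off the work surface, if the arm or the gripper's body presses on something with over 40 N, if the wrist force passes 120 N, or if a joint passes its speed limit or range.

### The arm

A 7-joint arm with a two-finger parallel gripper is mounted at the origin on the work surface; the furniture and walls round the work are solid. World frame = base frame: x ahead of the robot, y to its left, z up, the work surface at z = 0. Lengths are in mm, angles in rad, forces in N, time in s.
With the tool pointing down it reaches from about 425 to 925 mm from the base axis. Payload 6.8 kg.
Tool frame: the origin (TCP) lies between the finger pads; the fingertips stand 22 mm ahead of it and the grasp point (between the pads) lies 3 mm ahead of it (manip.nose_length is the distance from the TCP to the fingertips, in mm); z points along the fingers, x is the direction in which the jaws open and shut, and the axes are right-handed (so a half turn about z gives the same grasp; the last joint's range is limited). The gripper opens to 88 mm and grips with 3 to 60 N. Pads are 20 mm wide; open, the fingers measure 115 mm over their backs; the gripper's body (75 mm by 178 mm) begins 61 mm behind the grasp point.
Start: joints at [-1.252, 0.477, 0.022, 1.555, -0.011, 1.109, -0.083], TCP at [279.421, 614.468, 244.664] pointing down, gripper open.
Joint ranges: [-2.96, 2.96], [-0.34, 2.1], [-1.41, 1.46], [0.24, 2.44], [-1.37, 4.51], [0.17, 1.92], [-2.96, 2.96]. Speed limits (rad/s): [2.39, 2.39, 3.14, 3.14, 3.14, 3.14, 3.14].

### API

Orientations are given as a rotation vector (axis times angle).
In Python, from station import manip gives the robot as it stands. The module is installed in compiled form; this text tells all that it offers.
- The arm moves only by the tool jog_arm, never from a script. Its argument "targets" is a list of rows, each a list of 7 numbers: the shift along the tool's x, y, z in units of 0.4 m (1.0 is 0.4 m), then the turn, a rotation vector about the tool's x, y, z in units of 30 degrees (1.0 is 30 degrees), then the gripper's target within -1 to 1 (shut at 1, half-way at 0, fully open at -1). In form: [[x, y, z, wx, wy, wz, grip], ...]. A call has 1 to 12 rows; each row is the pose to reach, as a shift and turn from the pose commanded when the call began, along the tool's axes at that moment; what a row does not reach only later rows make up. A row lasts 1/12 s, in which the tool goes at most 41.7 mm and 7.16 degrees, less where a joint would pass 70% of its speed; a pose out of reach is approached as far as the arm can. A call with a number of a shift or a turn outside -1 to 1 is refused whole. A call with a gripper value outside its range is refused whole. The fingers move at their own pace and stop on an object; the grip force is fixed at half the most. Time passes only in rows, so rows that repeat a pose let the fingers close. It gives the time, the measured TCP pose, the force and the opening at its end, in the units of the state.
- manip.get_obs(): the state, without advancing time (a new reading comes with each control period).
- manip.read_camera(name): name is "side" or "top" or "wrist"; returns (picture, depth): 400x640x3 uint8, red, green, blue; 400x640 float32, mm along the optical axis (not along the pixel's ray), 0 where there is no reading.
- manip.camera_info(name): a dict with "K" (3x3 intrinsics, pixels), "rvec" (rotation vector, rad) and "tvec" (3), from world to camera coordinates, as OpenCV has them; the wrist camera has in their place "T_tool_cam" (4x4, takes a point from camera to tool coordinates, whose origin is the TCP and whose axes are the tool frame's). Camera axes: x right, y down, z forward; pixel columns grow to the right and rows downward; lengths in mm; the calibration is good to about 2 mm. A picture is of the moment at which its call begins: read the wrist's pose just before it. camera_info takes no time and is no camera call.
- manip.finish_job(): hands the job in, once; it reports no verdict.
The state is a dict: "time": time; "joint_pos": joint angles; "dq": joint speeds; "joint_torque": joint torques, N m; "eef_pos": TCP position; "tcp_rot": TCP orientation; "wrist_force": force on the tool from outside, world axes, zero at the start; "ft_torque": the same for the moment, N m; "grip_width": finger opening in mm.
Only numpy, scipy, OpenCV 4.12 (cv2) and the standard library are available. Lean on these libraries where they do the work, as an engineer would, in place of code of your own. Each camera call takes 0.05 s, during which the arm holds its last target.

## Working session

There is one attempt and no reset: what is moved stays moved. The work goes in short steps, Python scripts to look and compute and a tool call to move; the robot and the scene stay as the last step left them, time stands still between calls to the robot, and variables do not carry over. Pictures are saved under pics/ and viewed, and the job is handed in when it is done.

Besides the shell and the picture viewer there is one more tool, called after "Call:" by a JSON object that holds its "api" and its "payload". jog_arm: Moves the arm, as the interface text tells. Its arguments: {"type":"object","properties":{"targets":{"type":"array"}},"required":["targets"]}

```bash
mkdir -p pics; cat > h.py <<'E'
import numpy as np, cv2
from station import manip
from scipy.spatial.transform import Rotation as R
np.set_printoptions(precision=3,suppress=True)
def save(n,im): cv2.imwrite(f'pics/{n}.png',im[:,:,::-1])
def w2c(name,st=None):
    i=manip.camera_info(name)
    if 'T_tool_cam' in i:
        s=st or manip.get_obs()
        T=np.eye(4);T[:3,:3]=R.from_rotvec(s['tcp_rot']).as_matrix();T[:3,3]=s['eef_pos']
        return np.array(i['K']),T@np.array(i['T_tool_cam'])
    T=np.eye(4);T[:3,:3]=R.from_rotvec(np.ravel(i['rvec'])).as_matrix();T[:3,3]=np.ravel(i['tvec'])
    return np.array(i['K']),np.linalg.inv(T)
def at_z(K,T,u,v,z):
    d=T[:3,:3]@np.linalg.inv(K)@[u,v,1.]
    return T[:3,3]+d*(z-T[2,3])/d[2]
def at_d(K,T,u,v,d):
    return T[:3,:3]@(np.linalg.inv(K)@[u,v,1.]*d)+T[:3,3]
E
python3 - <<'E'
from h import *
s=manip.get_obs();print(s)
for n in ['top','side','wrist']:
    p,d=manip.read_camera(n);save(n+'0',p);np.save(n+'0.npy',d);K,T=w2c(n,s);np.savez(n+'0c',K=K,T=T,p=p);print(n,K,T)
E
```

```text
{'time': 0.0, 'joint_pos': array([-1.252,  0.478,  0.022,  1.556, -0.012,  1.109, -0.083]), 'dq': array([ 0.002,  0.   , -0.001,  0.   ,  0.   , -0.   ,  0.001]), 'joint_torque': array([ -0.   , -58.284,   1.535, -27.261,  -0.054,   0.017,   0.   ]), 'eef_pos': array([279.198, 613.921, 243.682]), 'tcp_rot': array([ 2.641,  1.7  , -0.002]), 'wrist_force': array([-0.461,  0.208, -1.371]), 'ft_torque': array([-0.007,  0.002,  0.041]), 'grip_width': 87.51865737050201}
top [[381.882   0.    320.475]
 [  0.    381.882 197.098]
 [  0.      0.      1.   ]] [[  0.022  -0.998   0.053 377.784]
 [ -1.     -0.023  -0.016   5.824]
 [  0.017  -0.053  -0.998 995.92 ]
 [  0.      0.      0.      1.   ]]
side [[516.296   0.    319.581]
 [  0.    516.296 213.271]
 [  0.      0.      1.   ]] [[ -0.825   0.424  -0.374 845.148]
 [  0.565   0.607  -0.559 625.1  ]
 [ -0.01   -0.672  -0.74  892.204]
 [  0.      0.      0.      1.   ]]
wrist [[280.454   0.    317.556]
 [  0.    280.454 199.519]
 [  0.      0.      1.   ]] [[  0.414   0.868   0.275 203.385]
 [  0.91   -0.394  -0.127 648.362]
 [ -0.002   0.303  -0.953 384.412]
 [  0.      0.      0.      1.   ]]
```

View pics/top0.png

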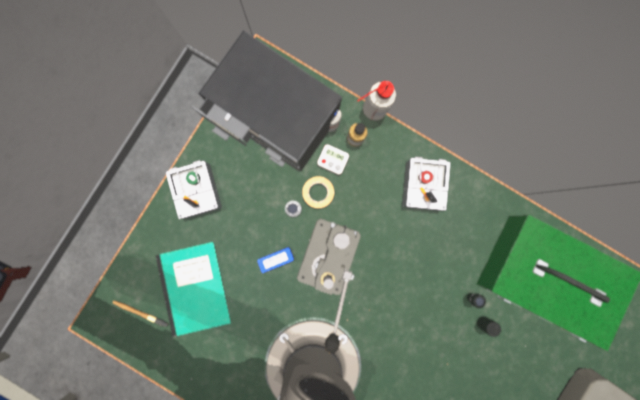

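View pics/side0.png

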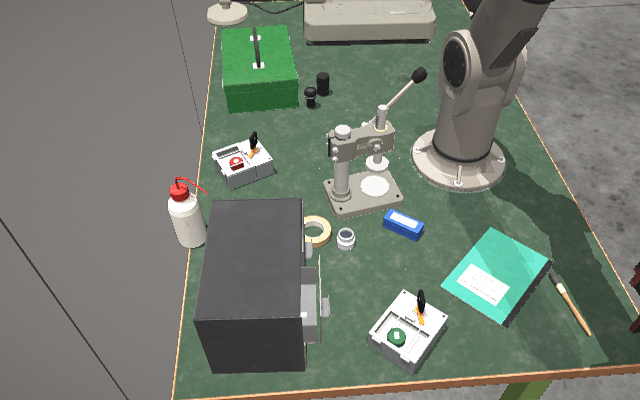

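View pics/wrist0.png

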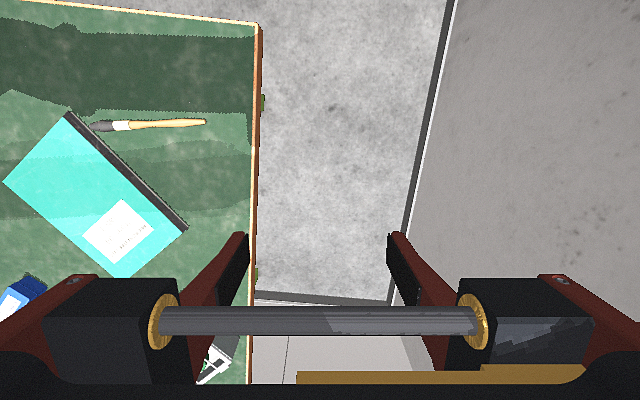

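```bash
python3 - <<'E'
from h import *
c=np.load('top0c.npz');p=c['p'];d=np.load('top0.npy');K,T=c['K'],c['T']
cr=p[150:230,150:290];cr=cv2.resize(cr,None,fx=5,fy=5,interpolation=cv2.INTER_CUBIC);save('top0z',cr[:, :700])
# height map
v,u=np.mgrid[0:400,0:640]
P=np.stack([(u-K[0,2])/K[0,0]*d,(v-K[1,2])/K[1,1]*d,d,np.ones_like(d)],-1)@T.T
for uv in [(270,80),(225,60),(335,100),(300,155),(210,90),(192,200),(192,203),(190,200),(193,178),(205,185),(228,120),(275,155),(330,240)]: print(uv,P[uv[1],uv[0],:3])
c=np.load('side0c.npz');p=c['p']
cr=p[280:380,350:460];save('side0z',cv2.resize(cr,None,fx=6,fy=6,interpolation=cv2.INTER_CUBIC))
cr=p[120:200,200:290];save('side0r',cv2.resize(cr,None,fx=6,fy=6,interpolation=cv2.INTER_CUBIC))
E
```

```text
(270, 80) [669.074 106.372 191.218]
(225, 60) [709.768 203.693 191.566]
(335, 100) [629.515 -33.692 191.102]
(300, 155) [508.93   38.158 191.93 ]
(210, 90) [644.22  233.699 189.779]
(192, 200) [413.405 304.57   57.753]
(192, 203) [404.839 291.291  98.577]
(190, 200) [412.572 303.265  76.806]
(193, 178) [469.001 309.482  41.422]
(205, 185) [453.836 285.053  20.378]
(228, 120) [601.212 212.371 107.159]
(275, 155) [520.33   99.364 113.123]
(330, 240) [331.551 -28.78  201.117]
```

View pics/top0z.png

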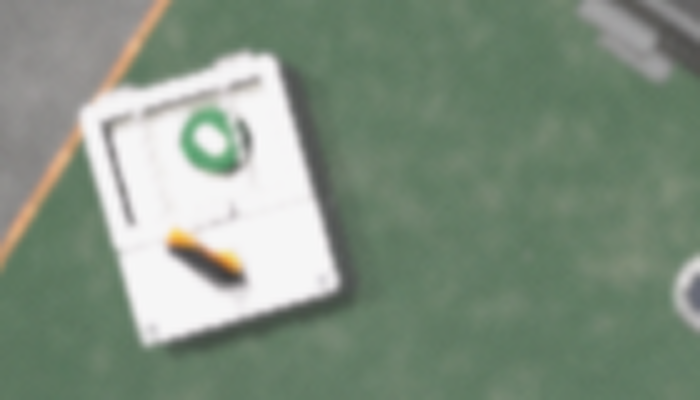

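View pics/side0z.png

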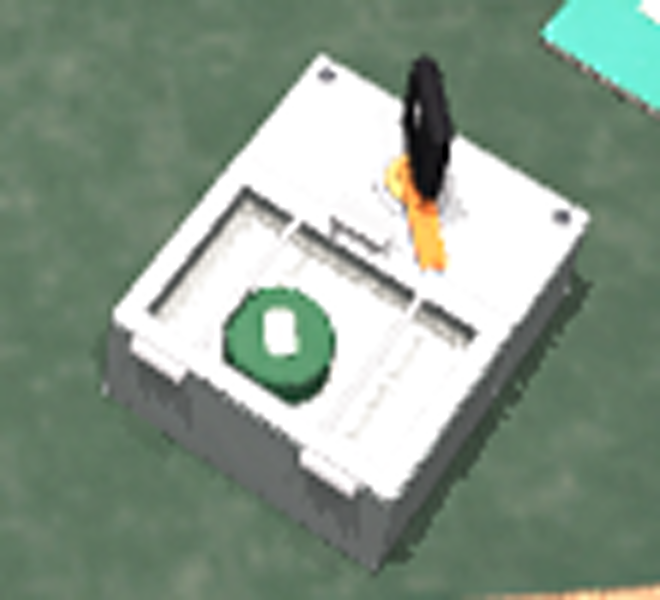

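View pics/side0r.png

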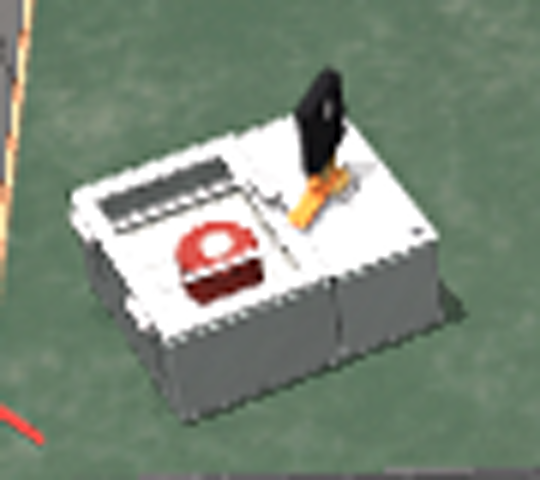

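```bash
cat >> h.py <<'E'
def cloud(d,K,T):
    v,u=np.mgrid[0:400,0:640]
    return np.stack([(u-K[0,2])/K[0,0]*d,(v-K[1,2])/K[1,1]*d,d,np.ones_like(d)],-1)@T.T
E
python3 - <<'E'
from h import *
for n in ['top','side']:
    c=np.load(n+'0c.npz');p=c['p'].astype(int);d=np.load(n+'0.npy');K,T=c['K'],c['T']
    P=cloud(d,K,T)[...,:3]
    near=(abs(P[...,0]-420)<90)&(abs(P[...,1]-305)<80)&(d>0)
    bow=near&(p.max(2)<70)&(P[...,2]>66)&(P[...,2]<110)
    cam=near&(p[...,0]>180)&(p[...,2]<90)&(p[...,0]-p[...,2]>90)
    grn=near&(p[...,1]-p[...,0]>40)&(P[...,2]>15)
    for m,nm in ((bow,'bow'),(cam,'cam'),(grn,'grn')):
        q=P[m]; print(n,nm,len(q),q.mean(0),q.min(0),q.max(0))
    print(P[bow])
i=np.array(manip.camera_info('wrist')['T_tool_cam']);print(i)
E
```

```text
<stdin>:10: RuntimeWarning: Mean of empty slice.
  ret = um.true_divide(
Traceback (most recent call last):
ValueError: zero-size array to reduction operation minimum which has no identity
```

Call:
{"api": "jog_arm", "payload": {"targets": [[-0.59,0.61,0.05,0,0,1,-1],[-0.59,0.61,0.05,0,0,1,-1],[-0.59,0.61,0.05,0,0,1,-1],[-0.59,0.61,0.05,0,0,1,-1],[-0.59,0.61,0.05,0,0,1,-1],[-0.59,0.61,0.05,0,0,1,-1],[-0.59,0.61,0.05,0,0,1,-1],[-0.59,0.61,0.05,0,0,1,-1],[-0.59,0.61,0.05,0,0,1,-1],[-0.59,0.61,0.05,0,0,1,-1],[-0.59,0.61,0.05,0,0,1,-1],[-0.59,0.61,0.05,0,0,1,-1]]}}

```text
time: 1.15
eef_pos: [403.2, 300.5, 224.7]
tcp_rot: [-2.99, -0.962, -0.0]
wrist_force: [0.6, 0.7, 0.1]
grip_width: 87.7
```

Call:
{"api": "jog_arm", "payload": {"targets": [[0,0,0,0,0,1,-1],[0,0,0,0,0,1,-1],[0,0,0,0,0,1,-1],[0,0,0,0,0,1,-1],[0,0,0,0,0,1,-1],[0,0,0,0,0,1,-1]]}}

```text
time: 1.65
eef_pos: [403.1, 300.3, 224.5]
tcp_rot: [-3.138, -0.159, 0.0]
wrist_force: [-0.6, 0.8, 0.1]
grip_width: 87.8
```

Call:
{"api": "jog_arm", "payload": {"targets": [[0,0,0,0,0,1,-1],[0,0,0,0,0,1,-1],[0,0,0,0,0,1,-1],[0,0,0,0,0,1,-1],[0,0,0,0,0,1,-1],[0,0,0,0,0,1,-1],[0,0,0,0,0,1,-1],[0,0,0,0,0,1,-1]]}}

```text
time: 2.32
eef_pos: [403.7, 298.9, 224.7]
tcp_rot: [-3.072, 0.659, 0.0]
wrist_force: [0.1, -0.4, 0.3]
grip_width: 88.2
```

```bash
python3 - <<'E'
from h import *
s=manip.get_obs();print(s['time'],s['eef_pos'],s['tcp_rot'],s['joint_pos'],R.from_rotvec(s['tcp_rot']).as_matrix())
p,d=manip.read_camera('wrist');save('w1',p);K,T=w2c('wrist',s);np.savez('w1c',K=K,T=T,p=p,d=d)
E
```

```text
2.3167 [403.728 298.866 224.667] [-3.072  0.659  0.   ] [-1.094  0.22   0.386  2.004 -0.102  0.936 -1.078] [[ 0.912 -0.41  -0.   ]
 [-0.41  -0.912  0.   ]
 [-0.    -0.    -1.   ]]
```

View pics/w1.png

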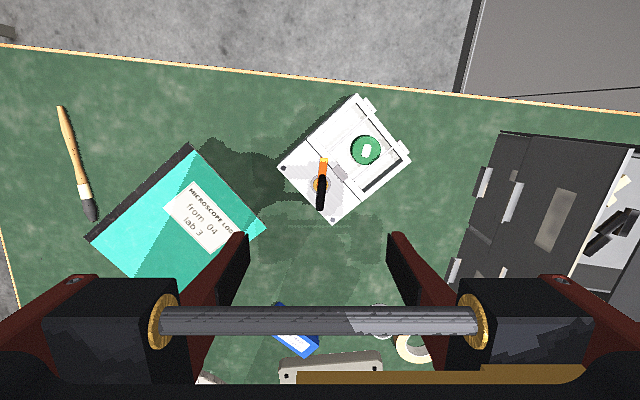

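```bash
python3 - <<'E'
from h import *
c=np.load('w1c.npz');p,d,K,T=c['p'],c['d'],c['K'],c['T']
print(T)
save('w1z',cv2.resize(p[80:240,260:430],None,fx=4,fy=4,interpolation=cv2.INTER_CUBIC)[:600,:680])
P=cloud(d,K,T)[...,:3]
q=p.astype(int); m=np.zeros(d.shape,bool);m[80:240,260:430]=1
bow=m&(q.max(2)<75)&(P[...,2]>66)&(P[...,2]<115)
print(bow.sum(),P[bow].mean(0),np.median(P[bow],0),P[bow].min(0),P[bow].max(0))
top=bow&(P[...,2]>94);print(top.sum(),P[top].mean(0),P[top].min(0),P[top].max(0))
X=P[bow][:,:2];ev,V=np.linalg.eigh(np.cov(X.T));print(ev,V)
org=m&(q[...,0]>170)&(q[...,2]<90);print(org.sum(),P[org].mean(0))
E
```

```text
[[  0.912  -0.392  -0.123 437.737]
 [ -0.41   -0.87   -0.275 374.49 ]
 [  0.001   0.301  -0.954 365.414]
 [  0.      0.      0.      1.   ]]
286 [408.897 302.239  95.801] [409.167 302.951  98.856] [397.874 285.925  67.46 ] [418.022 313.902 101.238]
233 [407.977 300.295  98.949] [397.874 285.925  94.601] [417.702 313.534 101.238]
[ 5.239 90.402] [[-0.859  0.512]
 [ 0.512  0.859]]
161 [427.658 320.862  50.423]
```

View pics/w1z.png

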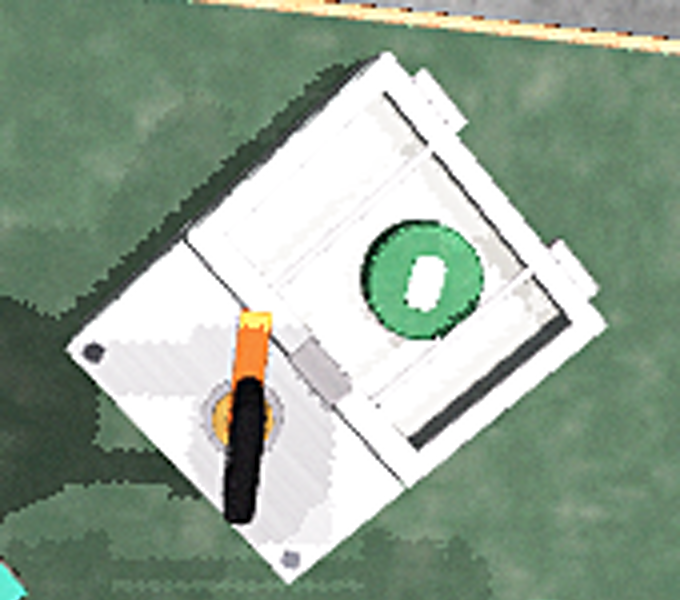

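```bash
python3 - <<'E'
from h import *
c=np.load('w1c.npz');p,d,K,T=c['p'],c['d'],c['K'],c['T']
P=cloud(d,K,T)[...,:3]
f=lambda a,b,z: at_z(K,T,260+a/4-.4,80+b/4-.4,z)
print('collar',f(243,420,50))
a,b=f(187,238,49),f(407,487,49);e=a-b;print('long yaw',np.arctan2(e[1],e[0])-np.pi/2)
a,b=f(70,348,49),f(383,53,49);e=b-a;print('long yaw',np.arctan2(e[1],e[0]),np.linalg.norm(e))
q=p.astype(int); m=np.zeros(d.shape,bool);m[80:240,260:430]=1
top=m&(q.max(2)<75)&(P[...,2]>94)&(P[...,2]<115)
print(cv2.minAreaRect(P[top][:,:2].astype(np.float32)))
X=P[top][:,:2];ev,V=np.linalg.eigh(np.cov(X.T));print(np.arctan2(*V[::-1,1]))
tip=f(257,318,55);print('tip',tip)
E
```

```text
collar [407.582 298.723  50.   ]
long yaw 0.3032435633220465
long yaw 0.31836593769410454 116.67308165011036
((407.85699462890625, 299.8247985839844), (30.994808197021484, 7.963478088378906), 59.19873809814453)
1.0276098991098213
tip [423.502 324.993  55.   ]
```

Call:
{"api": "jog_arm", "payload": {"targets": [[0.009,-0.0055,0.1,0,0,0.22,-1],[0.009,-0.0055,0.18,0,0,0.22,-1],[0.009,-0.0055,0.23,0,0,0.22,-1],[0.009,-0.0055,0.23,0,0,0.22,-1],[0.009,-0.0055,0.23,0,0,0.22,-1],[0.009,-0.0055,0.23,0,0,0.22,-1]]}}

```text
time: 2.87
eef_pos: [408.8, 299.6, 133.8]
tcp_rot: [-3.026, 0.84, -0.001]
wrist_force: [0.1, 0.3, 1.1]
grip_width: 87.7
```

```bash
python3 - <<'E'
from h import *
s=manip.get_obs();M=R.from_rotvec(s['tcp_rot']).as_matrix();print(s['time'],s['eef_pos'],np.arctan2(M[1,0],M[0,0]),s['joint_pos'])
p,d=manip.read_camera('wrist');K,T=w2c('wrist',s);np.savez('w2c',K=K,T=T,p=p,d=d)
save('w2',p)
P=cloud(d,K,T)[...,:3];q=p.astype(int)
near=np.hypot(P[...,0]-407.8,P[...,1]-299.5)<25
top=near&(q.max(2)<75)&(P[...,2]>94)&(P[...,2]<108)
X=P[top][:,:2];print(len(X),cv2.minAreaRect(X.astype(np.float32)))
if len(X)>5:
  ev,V=np.linalg.eigh(np.cov(X.T));print(np.arctan2(*V[::-1,1]))
rel=(np.array([407.8,299.5,0])-s['eef_pos'])@M;print('rel tool',rel,rel/400)
E
```

```text
2.8667 [408.809 299.622 133.834] -0.5415326598668693 [-1.06   0.362  0.371  2.075 -0.193  0.734 -1.109]
466 ((407.68292236328125, 299.9478759765625), (31.859874725341797, 7.533054351806641), 59.163761138916016)
1.0353997060801483
rel tool [ -0.853   0.843 133.833] [-0.002  0.002  0.335]
```

View pics/w2.png

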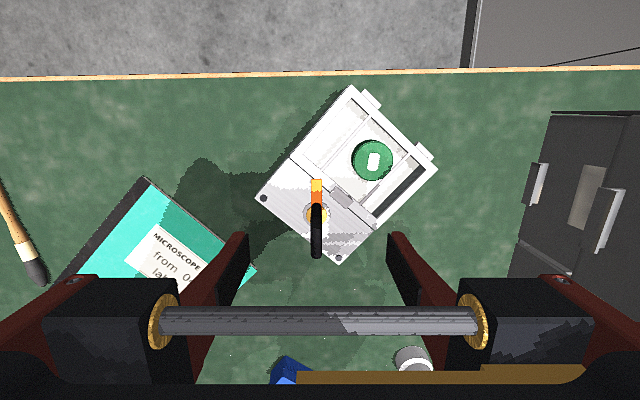

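Call:
{"api": "jog_arm", "payload": {"targets": [[-0.002,0.001,0.05,0,0,0,-1],[-0.002,0.001,0.08,0,0,0,-1],[-0.002,0.001,0.108,0,0,0,-1],[-0.002,0.001,0.108,0,0,0,-1],[-0.002,0.001,0.108,0,0,0,-1]]}}

```text
time: 3.33
eef_pos: [407.4, 299.4, 89.9]
tcp_rot: [-3.027, 0.841, -0.0]
wrist_force: [0.6, -0.3, 0.3]
grip_width: 88.1
```

Call:
{"api": "jog_arm", "payload": {"targets": [[0,0,0,0,0,0,0],[0,0,0,0,0,0,0],[0,0,0,0,0,0,0.5],[0,0,0,0,0,0,0.5],[0,0,0,0,0,0,0.7],[0,0,0,0,0,0,0.7],[0,0,0,0,0,0,0.7]]}}

```text
time: 3.92
eef_pos: [407.1, 299.2, 89.5]
tcp_rot: [-3.027, 0.841, 0.0]
wrist_force: [0.1, 0.5, -0.0]
grip_width: 44.7
```

```bash
python3 - <<'E'
from h import *
s=manip.get_obs();M=R.from_rotvec(s['tcp_rot']).as_matrix();print(s['time'],s['eef_pos'],np.arctan2(M[1,0],M[0,0]),s['grip_width'])
p,d=manip.read_camera('wrist');save('w3',p)
E
```

```text
3.9167 [407.127 299.228  89.518] -0.541995772942714 44.69779662186486
```

View pics/w3.png

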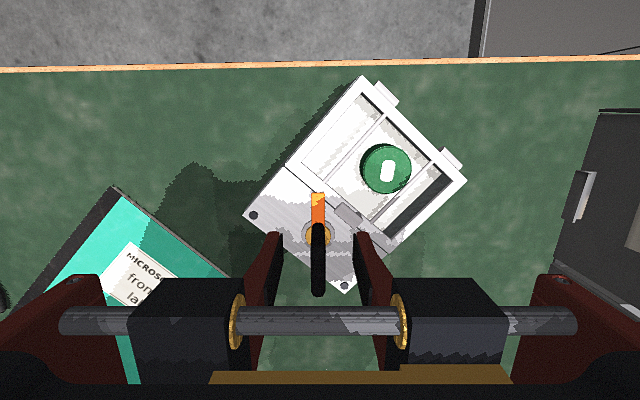

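Call:
{"api": "jog_arm", "payload": {"targets": [[0,0,0,0,0,0,0.7],[0,0,0,0,0,0,0.75],[0,0,0,0,0,0,0.8],[0,0,0,0,0,0,0.85],[0,0,0,0,0,0,0.9],[0,0,0,0,0,0,1],[0,0,0,0,0,0,1],[0,0,0,0,0,0,1],[0,0,0,0,0,0,1]]}}

```text
time: 4.72
eef_pos: [407.2, 299.1, 89.5]
tcp_rot: [-3.027, 0.841, -0.0]
wrist_force: [0.0, -0.6, -0.3]
grip_width: 7.6
```

Call:
{"api": "jog_arm", "payload": {"targets": [[0,0,0,0,0,-0.1,1],[0,0,0,0,0,-0.2,1],[0,0,0,0,0,-0.3,1],[0,0,0,0,0,-0.4,1],[0,0,0,0,0,-0.5,1],[0,0,0,0,0,-0.6,1],[0,0,0,0,0,-0.6,1],[0,0,0,0,0,-0.6,1]]}}

```text
time: 5.38
eef_pos: [407.4, 299.1, 89.5]
tcp_rot: [-3.121, 0.36, -0.0]
wrist_force: [1.9, 0.1, -1.7]
grip_width: 7.9
```

```bash
python3 - <<'E'
from h import *
s=manip.get_obs();M=R.from_rotvec(s['tcp_rot']).as_matrix();print(s['time'],s['eef_pos'],np.arctan2(M[1,0],M[0,0])+np.pi/2,s['grip_width'],s['wrist_force'],s['ft_torque'])
p,d=manip.read_camera('wrist');save('w4',cv2.resize(p[80:300,220:480],None,fx=2.5,fy=2.5))
E
```

```text
5.3833 [407.376 299.07   89.452] 1.3410876413970119 7.877302694449532 [ 1.913  0.149 -1.651] [-0.203 -0.292  0.005]
```

View pics/w4.png

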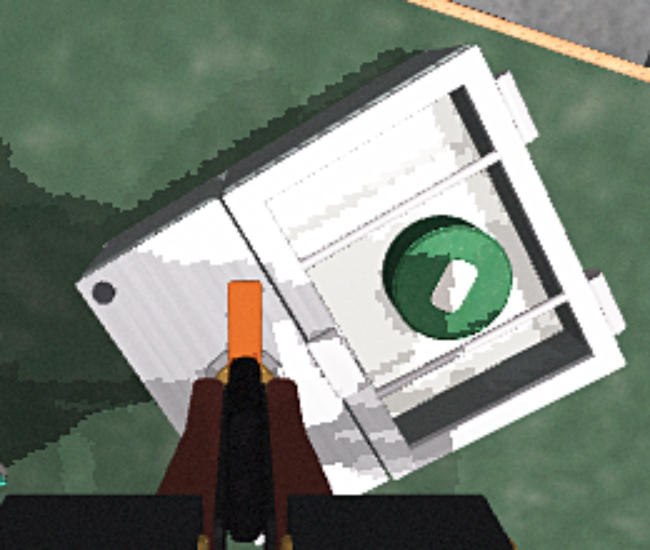

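Call:
{"api": "jog_arm", "payload": {"targets": [[0,0,0,0,0,-0.04,1],[0,0,0,0,0,-0.08,1],[0,0,0,0,0,-0.12,1],[0,0,0,0,0,-0.12,1],[0,0,0,0,0,-0.12,1],[0,0,0,0,0,-0.12,1]]}}

```text
time: 5.93
eef_pos: [407.4, 299.1, 89.5]
tcp_rot: [-3.131, 0.26, -0.001]
wrist_force: [2.7, -1.6, -2.8]
grip_width: 8.0
```

```bash
cat >o.py <<'E'
from h import *
s=manip.get_obs();M=R.from_rotvec(s['tcp_rot']).as_matrix();print(s['time'],s['eef_pos'],np.arctan2(M[1,0],M[0,0])+np.pi/2,s['grip_width'],s['wrist_force'],s['ft_torque'],s['joint_pos'],s['joint_torque'][6])
E
python3 o.py
```

```text
5.9333 [407.382 299.107  89.464] 1.405394215155442 7.953580184737978 [ 2.697 -1.561 -2.771] [-0.353 -0.664  0.002] [-0.952  0.426  0.24   2.098 -0.166  0.635 -0.764] -0.002204699849244207
```

Call:
{"api": "jog_arm", "payload": {"targets": [[0,0,0,0,0,-0.03,1],[0,0,0,0,0,-0.06,1],[0,0,0,0,0,-0.1,1],[0,0,0,0,0,-0.1,1],[0,0,0,0,0,-0.1,1]]}}

```text
time: 6.35
eef_pos: [407.4, 299.1, 89.5]
tcp_rot: [-3.136, 0.178, -0.0]
wrist_force: [3.4, -1.3, -4.2]
grip_width: 8.5
```

```bash
python3 o.py
```

```text
6.35 [407.359 299.107  89.47 ] 1.457229189520573 8.504554623894572 [ 3.416 -1.306 -4.248] [-0.36  -0.827 -0.625] [-0.941  0.425  0.226  2.097 -0.157  0.634 -0.721] 0.6991690210998058
```

Call:
{"api": "jog_arm", "payload": {"targets": [[0,0,0,0,0,0.08,1],[0,0,0,0,0,0.16,1],[0,0,0,0,0,0.24,1],[0,0,0,0,0,0.32,1],[0,0,0,0,0,0.4,1],[0,0,0,0,0,0.48,1],[0,0,0,0,0,0.56,1],[0,0,0,0,0,0.64,1],[0,0,0,0,0,0.72,1],[0,0,0,0,0,0.8,1],[0,0,0,0,0,0.9,1],[0,0,0,0,0,1,1]]}}

```text
time: 7.35
eef_pos: [407.1, 299.2, 89.4]
tcp_rot: [2.983, -0.984, 0.0]
wrist_force: [2.6, -1.4, -2.3]
grip_width: 7.9
```

```bash
python3 o.py
```

```text
7.35 [407.061 299.208  89.443] 0.9335027887856719 7.949044720337175 [ 2.556 -1.442 -2.301] [-0.438 -0.738  0.011] [-1.051  0.439  0.363  2.105 -0.255  0.639 -1.15 ] 0.6798680685460567
```

Call:
{"api": "jog_arm", "payload": {"targets": [[0,0,0,0,0,0.08,1],[0,0,0,0,0,0.16,1],[0,0,0,0,0,0.24,1],[0,0,0,0,0,0.32,1],[0,0,0,0,0,0.4,1],[0,0,0,0,0,0.48,1],[0,0,0,0,0,0.56,1],[0,0,0,0,0,0.64,1],[0,0,0,0,0,0.72,1],[0,0,0,0,0,0.8,1],[0,0,0,0,0,0.9,1],[0,0,0,0,0,1,1]]}}

```text
time: 8.35
eef_pos: [406.9, 299.5, 89.5]
tcp_rot: [2.627, -1.722, -0.0]
wrist_force: [2.6, -1.7, -1.9]
grip_width: 8.3
```

Call:
{"api": "jog_arm", "payload": {"targets": [[0,0,0,0,0,0.08,1],[0,0,0,0,0,0.15,1],[0,0,0,0,0,0.2,1],[0,0,0,0,0,0.2,1],[0,0,0,0,0,0.2,1],[0,0,0,0,0,0.2,1]]}}

```text
time: 8.85
eef_pos: [406.9, 299.5, 89.4]
tcp_rot: [-2.536, 1.855, 0.001]
wrist_force: [2.3, -0.7, 0.2]
grip_width: 8.2
```

```bash
python3 o.py; python3 - <<'E'
from h import *
p,d=manip.read_camera('wrist');save('w5',cv2.resize(p[80:300,220:480],None,fx=2.5,fy=2.5))
E
```

```text
8.85 [406.883 299.486  89.449] 0.3076471837033894 8.153389332427828 [ 2.335 -0.745  0.19 ] [-0.061 -0.37  -0.003] [-1.181  0.467  0.53   2.113 -0.384  0.655 -1.652] -0.002464300487190485
```

View pics/w5.png

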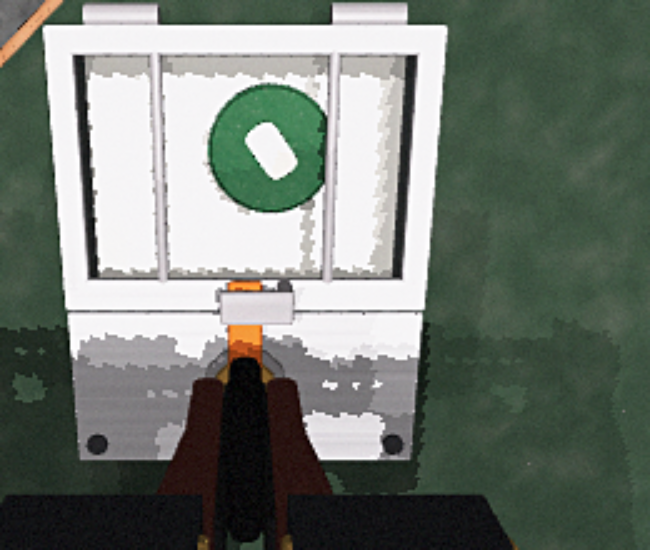

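Call:
{"api": "jog_arm", "payload": {"targets": [[0,0,0,0,0,0,0.75],[0,0,0,0,0,0,0.7],[0,0,0,0,0,0,0.6],[0,0,0,0,0,0,0.5],[0,0,0,0,0,0,0.4],[0,0,0,0,0,0,0.2],[0,0,0,0,0,0,0],[0,0,0,0,0,0,0],[0,0,0,0,0,0,0]]}}

```text
time: 9.65
eef_pos: [407.1, 299.2, 89.4]
tcp_rot: [2.534, -1.857, -0.0]
wrist_force: [-0.0, -0.0, 0.3]
grip_width: 43.8
```

Call:
{"api": "jog_arm", "payload": {"targets": [[0,0,-0.05,0,0,0,0],[0,0,-0.12,0,0,0,0],[0,0,-0.2,0,0,0,0],[0,0,-0.28,0,0,0,0],[0,0,-0.32,0,0,0,0],[0,0,-0.32,0,0,0,0],[0,0,-0.32,0,0,0,0],[0,0,-0.32,0,0,0,0]]}}

```text
time: 10.32
eef_pos: [406.5, 298.9, 216.6]
tcp_rot: [2.533, -1.856, -0.001]
wrist_force: [-0.3, -0.2, -1.6]
grip_width: 43.9
```

```bash
python3 o.py; python3 - <<'E'
from h import *
s=manip.get_obs()
p,d=manip.read_camera('wrist');K,T=w2c('wrist',s)
save('w6',cv2.resize(p[80:300,220:480],None,fx=2.5,fy=2.5))
P=cloud(d,K,T)[...,:3];q=p.astype(int)
near=np.hypot(P[...,0]-407.8,P[...,1]-299.5)<25
top=near&(q.max(2)<75)&(P[...,2]>94)&(P[...,2]<108)
X=P[top][:,:2];print(len(X),cv2.minAreaRect(X.astype(np.float32)))
ev,V=np.linalg.eigh(np.cov(X.T));print(np.arctan2(*V[::-1,1]))
p,d=manip.read_camera('side');save('side9',cv2.resize(p[120:200,200:290],None,fx=6,fy=6,interpolation=cv2.INTER_CUBIC))
E
```

```text
10.3167 [406.493 298.922 216.586] 0.30644551382682406 43.89708358791537 [-0.306 -0.179 -1.597] [-0.04   0.115 -0.012] [-1.313  0.263  0.661  2.019 -0.201  0.925 -1.81 ] -0.005117362306918949
248 ((408.01824951171875, 299.54461669921875), (31.483251571655273, 7.87456750869751), 17.78562355041504)
-2.825734295125237
```

View pics/w6.png

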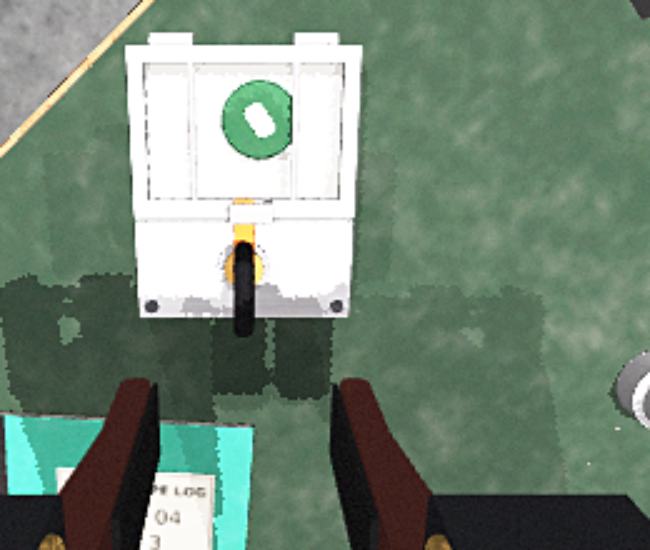

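View pics/side9.png

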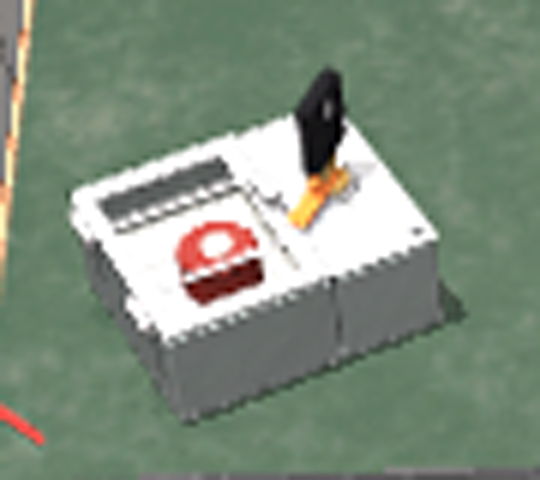

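```bash
python3 -c "
from station import manip
print(manip.finish_job())"
```

```text
the job is handed in; nothing more can be done
None
```

I turned the key on the green-mount box (the left one) anticlockwise to its stop, then clockwise into the catch. I then released it, lifted the gripper clear and handed the job in at about 10.4 s; the hand-in reports no verdict.

- **Anticlockwise stop:** the moment about the key's axis rose to about 0.6 N m, with the key at about 1.42 rad in the bench frame. That is where the box's own direction put the stop.
- **Catch:** after release, the wrist camera shows the bow along the box's long side and the orange cam under the keeper. The bow measured about 0.31 rad in the bench frame, so the joint angle is about 1.1 rad.
- **Red key:** the side view of the red box looks the same as at the start.
- **Clearance:** the wrist force is close to zero, and the fingertips are about 95 mm above the key.

No check failed or disagreed. I worked out the key angles from images and tool pose; I had no direct reading of the joints.

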